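# Check the mending press with the gauge blade

### The arm

A 7-joint arm with a two-finger parallel gripper is mounted at the origin on the work surface. World frame = base frame: x ahead of the robot, y to its left, z up, the work surface at z = 0. Lengths are in m, angles in rad, forces in N, time in s.
With the tool pointing down it reaches from about 0.4 to 0.85 m from the base axis. Payload 6.9 kg.
Tool frame: the origin (TCP) lies at the very end of the fingers, on their centre line; the grasp point (between the pads) lies bot.pinch_z behind it (bot.pinch_z is the distance from the TCP to the grasp point, in m); z points along the fingers, y is the line along which they close (so a half turn about z gives the same grasp; the last joint's range is limited). The gripper opens to 85 mm and grips with 20 to 120 N. Pads are 22 mm wide; open, the fingers measure 114 mm over their backs; the gripper's body (76 mm by 85 mm) begins 54 mm behind the grasp point. The pads swing forward as they close: fully open they stand 13 mm farther back than shut.
Start: joints at [1.335, 0.507, -0.238, 1.5, 0.126, 1.149, -0.155], TCP at [0.209, -0.589, 0.231] pointing down, gripper open.
Joint ranges: [-3.08, 3.08], [-0.24, 2.05], [-1.43, 1.35], [0, 2.5], [-1.52, 4.66], [0.17, 1.96], [-2.89, 2.89]. Speed limits (rad/s): [2.39, 2.39, 3.14, 3.14, 3.14, 3.14, 3.14].

### API

Orientations are given as a unit quaternion [x, y, z, w].
In Python, from cell import bot gives the robot as it stands.
- The arm moves only by the shell command python3 -m inch 'ROWS'. ROWS is JSON, a list of rows, each a list of 7 numbers: the turn, a rotation vector about the world's x, y, z in degrees, then the shift along the world's x, y, z in cm, then the finger opening in cm, from 0 to 8.54. In form: [[wx, wy, wz, dx, dy, dz, grip], ...]. A call has 1 to 8 rows; each row shifts and turns the commanded pose from where the row before left it; what a row does not reach is not made up. A row lasts 1/12 s, in which the tool goes at most 41.7 mm and 7.16 degrees, less where a joint would pass 70% of its speed; a pose out of reach is approached as far as the arm can. A call with a gripper value outside its range is refused whole. The fingers move at their own pace and stop on an object; the grip force is fixed at half the most. Time passes only in rows, so rows that do not move let the fingers close. It gives the time, the measured TCP pose, the force, the opening and the grip force at its end, in the units of the state.
- bot.sense(): the state, without advancing time (a new reading comes with each control period).
- bot.camera(name): name is "side" or "top" or "wrist"; returns a dict with "frame" (384x512x3 uint8, red, green, blue), "mtx" (3x3 intrinsics, pixels), "R" (3x3) and "t" (3): a world point X has camera coordinates R X + t. Camera axes: x right, y down, z forward; pixel columns grow to the right and rows downward; lengths in m; the calibration is good to about 2 mm. A picture is of the moment at which its call begins. There is no depth.
- bot.sign_off(): hands the job in; it is judged then, once.
The state is a dict: "time_s": time; "joint_positions": joint angles; "joint_velocities": joint speeds; "joint_torque": joint torques, N m; "tcp_pos": TCP position; "tcp_rot": TCP orientation; "wrist_force": force on the tool from outside, world axes, zero at the start; "moment": the same for the moment, N m; "finger_gap": finger opening in m; "grip_force": force on a finger pad.
Only numpy, scipy, OpenCV 4.12 (cv2) and the standard library are available. Lean on these libraries where they do the work, as an engineer would, in place of code of your own. Each camera call takes 0.05 s, during which the arm holds its last target. There are 200 camera calls.

### The job

The opening of the small green book-mending press must be checked with the gauge blade kept in the round blue tin. Lift the loose lid off the tin by its knob, lay it flat on the green cutting mat and let go; then take the gauge by its red handle and slide its blade straight in, flat on the press's steel bed under the sloping sprung plate, until it drags snugly and has raised the plate by one to two millimetres. Finish while still holding the handle with the blade at that depth; do not force the blade, do not touch the press with the gripper, and leave the other things on the table in place.

Things in the scene. Friction and masses are not known exactly. Their poses are not given: they have to be found in the camera images.
- tin: round open tin, blue with a brass band, fixed to the table: outer diameter 184 mm, height 52 mm, wall and floor 3 mm thick. Origin: centre of its underside, on the table; z up. It may stand to the left or in the middle.
- lid: loose blue lid of the tin, about 220 g: disc 190 mm across, top face 10 mm above the origin, over a plug 170 mm across and 6 mm deep; at its centre a black round knob 24 mm across, from 22 to 44 mm above the origin, on a 16 mm neck. Origin: centre of the plug's underside; z up. On the tin its origin is 46 mm above the table, lying flat on the mat 3 mm.
- mat: green cutting mat, 240 x 240 x 3 mm, fixed flat on the table. Origin: centre of its underside; z up. It and the tin may have exchanged places.
- gauge: gauge, about 110 g, flat on the tin's floor under the lid: steel blade 25 mm wide (y), 4 mm thick, with an upright red handle at its rear, 24 mm along x, 14 mm across y (grip it so), top 40 mm above the underside, centred at x = -52.5 mm. Origin on the underside, halfway along; x towards the blade's tip (x = 64.5 mm), z up. In the tin x points within 0.6 rad of world x.
- gauge_handle (a point): point in the middle of the gauge's red handle, 27 mm above the gauge's underside: a good place to grip.
- gauge_tip (a point): middle of the blade's front edge, on its underside.
- press: green book-mending press, fixed: base 150 x 150 mm, flat steel bed 30 mm above the table, 126 mm wide. Origin: centre of its underside; x is the way the blade is pushed in (away from the robot), z up. Two 14 mm posts at x = 10, y = +-62 mm; green crosshead (x -5 to 25 mm) and black screw knob on top, up to 115 mm above the table.
- press_mouth (a point): middle of the mouth: on the bed's top, under the plate's front edge; axes as the press. Bare bed lies 45 mm in front. The plate's underside slopes down to the rear, 1 in 6: its gap at rest is 12.5 to 13.5 mm at the mouth, 0.5 to 1.5 mm at its rear end 72 mm beyond, as the press is set. The blade first touches it 51 to 57 mm beyond the mouth; each further 6 mm raises it 1 mm.
- plate (a joint): how far the sprung aluminium plate (96 mm wide, front edge marked orange, 53 mm above the table) is raised from rest, m, up positive. It bears down with 4 N plus 4 N per mm raised; pushing the polished blade in takes about 0.7 times that (more if the arm gives and the blade noses down): some 3 N at first touch, 6 to 8 N at 1.2 mm. Bearing down on the bed adds drag of its own, so rest it there lightly.
- book_red: red picture book, 150 x 210 x 24 mm, lying flat, not to be moved. Origin: centre of its underside.
- book_teal: teal picture book, 120 x 160 x 14 mm, lying flat, not to be moved. Origin: centre of its underside.
- glue: white glue bottle with an orange cap, 52 mm in diameter, 115 mm high, not to be moved. Origin: centre of its underside.
- tape: roll of clear tape lying flat, 64 mm in diameter, 22 mm high, not to be moved. Origin: centre of its underside.
- stamp: wooden hand stamp, 26 x 50 mm, 61 mm high, standing, not to be moved. Origin: centre of its underside.
- mug: white mug, 76 mm in diameter, 90 mm high, not to be moved. Origin: centre of its underside.
Not all that is in view belongs to the job. Leave any turquoise look-alike of the lid alone.

How it is judged:
On the way, in this order (a step that is already met when the one before it is completed fails the run):
1. the lid lies flat on the mat, let go (horizontal distance between lid and mat below 0.09 m and z of lid in the frame of mat below 0.009 m and angle between lid's own z axis and vertical below 0.06 rad and linear speed of lid below 0.02 m/s and contact force between lid and the fingers below 0.1 N), for 0.1 s.
2. the gauge has been lifted out of the tin in the gripper (height (world z) of gauge above 0.055 m and contact force between the fingers and gauge above 2 N), for 0.1 s.
3. the blade is in the press and drags snugly, held in the gripper (value of joint plate between 0.0005 and 0.0027 m and contact force between gauge and press above 3 N and contact force between each of the arm, the fingers and press below 0.5 N and contact force between the fingers and gauge above 3 N and x of gauge_tip in the frame of press_mouth between 0.045 and 0.076 m and y of gauge_tip in the frame of press_mouth between -0.03 and 0.03 m and z of gauge_tip in the frame of press_mouth between -0.004 and 0.005 m and angle between the x axis of gauge and the x axis of press, either way round below 0.2 rad and angle between gauge's own z axis and vertical below 0.09 rad and linear speed of gauge below 0.01 m/s), for 0.4 s.
At the end, for the whole second after the job is handed in: Gripper holds the gauge (over 3 N), not touching the press; blade flat on the bed (tilt under 0.09), in line to 0.2 rad, tip 45-76 mm past the mouth, within 30 mm of its middle, at rest, plate raised 0.5-2.7 mm; lid flat on the mat, centre within 90 mm of the mat's, let go (all of step 1 and all of step 3); the arm keeps its last pose, push and grip.
It fails at once if a bystander is pushed more than 25 mm from its place or knocked over (distance of any of book_red, book_teal, glue, tape, stamp, mug from where it was at the start of the episode above 0.025 m or angle between any of book_red, book_teal, glue, tape, stamp, mug's own z axis and vertical above 0.4 rad).
It fails at once if the lid is let go in the air or left on something other than the tin or the mat (horizontal distance between lid and tin above 0.15 m and height (world z) of lid above 0.025 m and contact force between lid and the fingers below 0.02 N).
It fails at once if the gauge is forced: it presses on the press with more than 60 N in all (contact force between gauge and press above 60 N).
It also fails if it takes over 64 s, if anything falls off the work surface, if the arm or the gripper's body presses on something with over 40 N, if the wrist force passes 120 N, or if a joint passes its speed limit or range.

## Working session

There is one attempt and no reset: what is moved stays moved. The work goes in short steps, Python scripts to look and compute and a shell command to move; the robot and the scene stay as the last step left them, time stands still between calls to the robot, and variables do not carry over. Pictures are saved under pics/ and viewed, at most 10 in all, crops included, and the job is handed in when it is done.

```bash
mkdir -p pics; ls; cat > h.py <<'E'
import numpy as np, cv2
from cell import bot
def snap(n,f):
    c=bot.camera(n); cv2.imwrite('pics/'+f,cv2.cvtColor(c['frame'],cv2.COLOR_RGB2BGR)); np.savez('pics/'+f[:-4]+'.npz',**c); return c
def ray(c,u,v,z):
    R=np.array(c['R']);t=np.array(c['t']);o=-R.T@t
    d=R.T@np.linalg.inv(c['mtx'])@np.array([u,v,1.]); return o+d*(z-o[2])/d[2]
def proj(c,X):
    p=np.array(c['mtx'])@(np.array(c['R'])@np.array(X)+np.array(c['t'])); return p[:2]/p[2]
def load(f): return dict(np.load('pics/'+f))
E
python3 - <<'E'
from h import *
a=snap('top','top0.png');b=snap('side','side0.png')
cv2.imwrite('pics/both0.png',cv2.resize(np.vstack([cv2.imread('pics/top0.png'),cv2.imread('pics/side0.png')]),None,fx=.78,fy=.78))
print(bot.pinch_z,bot.sense())
E
```

```text
pics
0.0187 {'time_s': 0.1, 'joint_positions': array([ 1.33450653,  0.50824844, -0.23753706,  1.50103035,  0.12570937,
        1.14891454, -0.15480401]), 'joint_velocities': array([-5.34237435e-04, -3.23614174e-03, -1.43316657e-03, -9.64454260e-05,
        8.51725324e-04, -1.58991519e-03,  1.00627133e-03]), 'joint_torque': array([-5.92463432e-03, -6.21834326e+01, -2.19490305e+00, -2.50204968e+01,
        1.25475030e-02,  7.83755444e-03,  4.31000217e-06]), 'tcp_pos': array([ 0.20926186, -0.58844488,  0.23052098]), 'tcp_rot': array([ 9.85431281e-01,  1.70072168e-01, -1.55379206e-04, -7.90314166e-04]), 'wrist_force': array([-0.45711802,  0.07842299, -0.51845008]), 'moment': array([-0.04666192,  0.01696467, -0.02142504]), 'grip_force': 0.0, 'finger_gap': 0.08548416136695595}
```

View pics/top0.png

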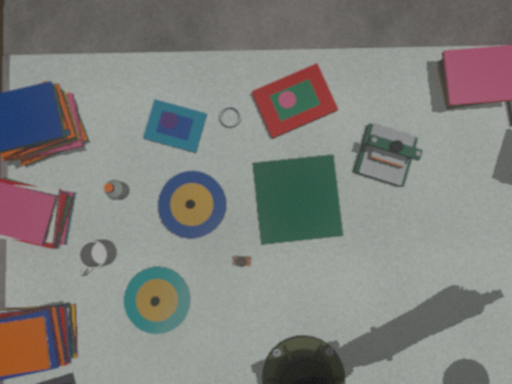

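View pics/side0.png

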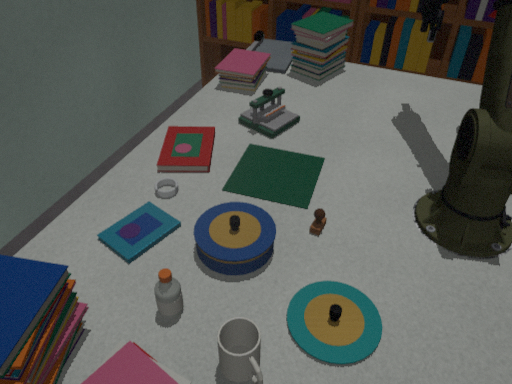

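Lid candidates in the top view are the blue lid on the tin at (190,204) and the turquoise look-alike at (155,300). By the description I choose the blue one. The press is at (388,155) and the mat at (298,199).

```bash
python3 - <<'E'
from h import *
c=load('top0.png');s=load('side0.png')
f=c['frame'];hsv=cv2.cvtColor(f,cv2.COLOR_RGB2HSV)
def blob(lo,hi,box,im=hsv):
    x0,y0,x1,y1=box
    m=cv2.inRange(im[y0:y1,x0:x1],lo,hi); k=max(cv2.findContours(m,0,2)[0],key=cv2.contourArea)
    return k+[x0,y0]
k=blob((108,120,50),(125,255,255),(140,150,240,250)); (u,v),r=cv2.minEnclosingCircle(k); print('lid',u,v,r,ray(c,u,v,.056))
k=blob((0,0,0),(180,255,70),(180,194,200,214)); m=cv2.moments(k); print('knob',m['m10']/m['m00'],m['m01']/m['m00'],ray(c,m['m10']/m['m00'],m['m01']/m['m00'],.088))
k=blob((60,100,30),(90,255,255),(245,148,348,250)); r=cv2.minAreaRect(k);print('mat',r,ray(c,*r[0],.003))
print(blob.__name__,'glue',ray(c,118,189,.06),'stamp',ray(c,242,261,.03),'tape',ray(c,230,118,.01))
for n,p in dict(knob=(388,155,.053),mouthL=(368,158,.053),mouthR=(405,168,.053)).items(): print(n,ray(c,*p))
print('side knob',ray(s,235,221,.08))
a=cv2.resize(f[110:200,340:440],None,fx=5,fy=5,interpolation=2); b=cv2.resize(f[159:249,140:240],None,fx=3,fy=3)
b=cv2.copyMakeBorder(b,0,180,0,0,0)
cv2.imwrite('pics/crop1.png',np.hstack([a,b])[:,:,::-1])
E
```

```text
Traceback (most recent call last):
  File "h.py", line 10, in load
    def load(f): return dict(np.load('pics/'+f))
                             ~~~~~~~^^^^^^^^^^^
ValueError: This file contains pickled (object) data. If you trust the file you can load it unsafely using the `allow_pickle=` keyword argument or `pickle.load()`.
```

```bash
sed -i "s/'pics\/'+f))/'pics\/'+f[:-4]+'.npz'))/" h.py; python3 - <<'E'
from h import *
c=load('top0.png');s=load('side0.png')
f=c['frame'];hsv=cv2.cvtColor(f,cv2.COLOR_RGB2HSV)
def blob(lo,hi,box,im=hsv):
    x0,y0,x1,y1=box
    m=cv2.inRange(im[y0:y1,x0:x1],lo,hi); k=max(cv2.findContours(m,0,2)[0],key=cv2.contourArea)
    return k+[x0,y0]
k=blob((108,120,50),(125,255,255),(140,150,240,250)); (u,v),r=cv2.minEnclosingCircle(k); print('lid',u,v,r,ray(c,u,v,.056))
k=blob((0,0,0),(180,255,70),(180,194,200,214)); m=cv2.moments(k); print('knob',m['m10']/m['m00'],m['m01']/m['m00'],ray(c,m['m10']/m['m00'],m['m01']/m['m00'],.088))
k=blob((60,100,30),(90,255,255),(245,148,348,250)); r=cv2.minAreaRect(k);print('mat',r,ray(c,*r[0],.003))
print('glue',ray(c,118,189,.06),'stamp',ray(c,242,261,.03),'tape',ray(c,230,118,.01))
for n,p in dict(pressc=(388,155,.053),mouthL=(368,158,.053),mouthR=(405,168,.053)).items(): print(n,ray(c,*p))
print('side knob',ray(s,235,221,.08))
a=cv2.resize(f[110:200,340:440],None,fx=5,fy=5,interpolation=2); b=cv2.resize(f[159:249,140:240],None,fx=3,fy=3)
b=cv2.copyMakeBorder(b,0,180,0,0,0)
cv2.imwrite('pics/crop1.png',np.hstack([a,b])[:,:,::-1])
E
```

```text
lid 191.43011474609375 204.43309020996094 32.534847259521484 [0.49186173 0.30400825 0.056     ]
knob 189.84795321637424 203.79532163742687 [0.49233806 0.30366612 0.088     ]
mat ((297.1705017089844, 199.1662139892578), (79.23358917236328, 78.74847412109375), 83.36748504638672) [0.50282756 0.00419651 0.003     ]
glue [0.53899996 0.5071026  0.06      ] stamp [0.3304559  0.16709431 0.03      ] tape [0.74455665 0.19489174 0.01      ]
pressc [ 0.61930665 -0.25011445  0.053     ]
mouthL [ 0.61200231 -0.19349124  0.053     ]
mouthR [ 0.58150533 -0.29630923  0.053     ]
side knob [0.49529192 0.30181497 0.08      ]
```

View pics/crop1.png

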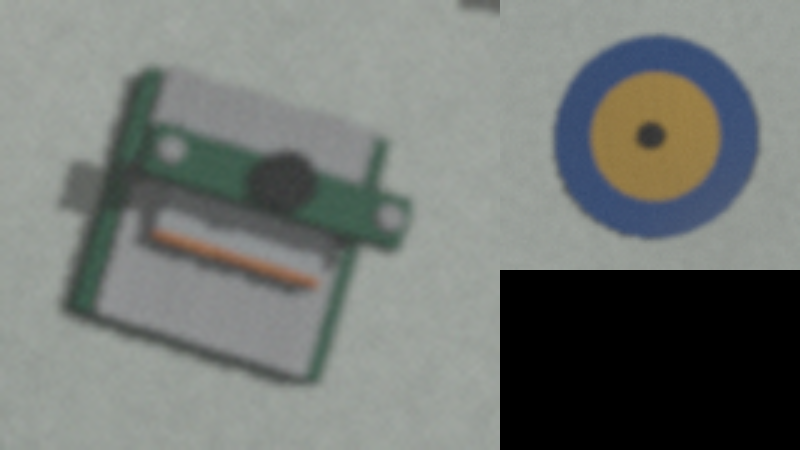

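The crop confirms the blue lid with the brass-coloured centre and black knob at (651,135). The press's orange mouth edge runs from (152,233) to (317,285), so the press yaw is about -17°. Moving towards the lid now.

```bash
python3 -m inch '[[0,0,0,2,2.8,0.2,8.5],[0,0,0,2,2.8,0.2,8.5],[0,0,0,2,2.8,0.2,8.5],[0,0,0,2,2.8,0.2,8.5],[0,0,0,2,2.8,0.2,8.5],[0,0,0,2,2.8,0.2,8.5],[0,0,0,2,2.8,0.2,8.5],[0,0,0,2,2.8,0.2,8.5]]'
python3 -m inch '[[0,0,0,2,2.8,0,8.5],[0,0,0,2,2.8,0,8.5],[0,0,0,2,2.8,0,8.5],[0,0,0,2,2.8,0,8.5],[0,0,0,0.4,3,0,8.5],[0,0,0,0.3,3,0,8.5],[0,0,0,0.3,3,0,8.5],[0,0,0,0.3,3,0,8.5]]'
```

```text
time_s: 0.77
tcp_pos: [0.3699, -0.3632, 0.2471]
tcp_rot: [0.985, 0.17, -0.0, -0.0]
wrist_force: [0.4, 0.4, 0.2]
finger_gap: 0.0849
grip_force: 0.0
time_s: 1.43
tcp_pos: [0.4622, -0.1313, 0.247]
tcp_rot: [0.985, 0.17, -0.0, -0.0]
wrist_force: [-0.1, -0.0, -0.8]
finger_gap: 0.0849
grip_force: 0.0
```

```bash
python3 -m inch '[[0,0,-2,0.2,3.3,0,8.5],[0,0,-2,0.2,3.3,0,8.5],[0,0,-2,0.2,3.3,0,8.5],[0,0,-2,0.2,3.3,0,8.5],[0,0,-2,0.2,3.3,0,8.5],[0,0,-2,0.2,3.3,0,8.5],[0,0,-2,0.2,3.3,0,8.5],[0,0,-2,0.2,3.3,0,8.5]]'
python3 -m inch '[[0,0,-2,0.3,3.3,0,8.5],[0,0,-1.6,0.3,3.3,0,8.5],[0,0,0,0.3,3.3,0,8.5],[0,0,0,0.3,3.3,-1,8.5],[0,0,0,0.2,3.3,-2,8.5],[0,0,0,0,0.5,-3,8.5],[0,0,0,0,0,-3,8.5],[0,0,0,0,0,0,8.5]]'
python3 - <<'E'
from h import *
c=snap('wrist','w1.png'); print(bot.sense()['joint_positions'],bot.sense()['tcp_pos'],proj(c,(.4925,.303,.088)))
E
```

```text
time_s: 2.1
tcp_pos: [0.4781, 0.1326, 0.2471]
tcp_rot: [1.0, 0.03, -0.0, 0.0]
wrist_force: [1.3, -0.3, -0.2]
finger_gap: 0.0849
grip_force: 0.0
time_s: 2.77
tcp_pos: [0.4894, 0.2998, 0.1516]
tcp_rot: [1.0, 0.001, -0.004, 0.003]
wrist_force: [-0.6, -1.3, -0.3]
finger_gap: 0.085
grip_force: 0.0
[-0.31244041  0.52615342 -0.43232891  1.73576385  0.26181951  0.94419063
 -2.41977029] [0.49065239 0.29988701 0.15451961] [242.70382131 204.56433575]
```

View pics/w1.png

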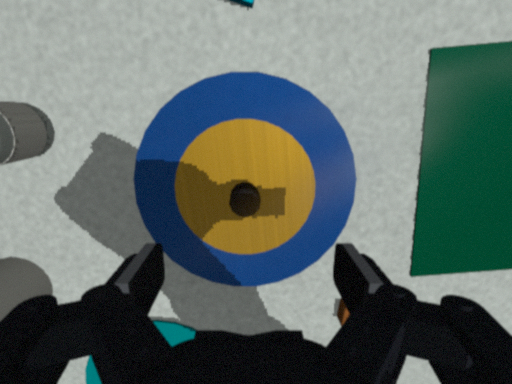

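The wrist view shows the knob at (245,198) in the middle of the blue lid. It was predicted at (243,205), so I shift the target to about (0.496, 0.302).

```bash
python3 -m inch '[[0,0,0,0.5,0.2,-2,8.5],[0,0,0,0,0,-2,8.5],[0,0,0,0,0,-2,8.5],[0,0,0,0,0,-1.6,8.5],[0,0,0,0,0,-1.3,8.5],[0,0,0,0,0,0,8.5],[0,0,0,0,0,0,2],[0,0,0,0,0,0,0]]'
python3 -m inch '[[0,0,0,0,0,0,0],[0,0,0,0,0,0,0],[0,0,0,0,0,0,0],[0,0,0,0,0,0,0],[0,0,0,0,0,0,0],[0,0,0,0,0,0,0]]'
```

```text
time_s: 3.48
tcp_pos: [0.4986, 0.3035, 0.0702]
tcp_rot: [1.0, -0.001, 0.001, -0.001]
wrist_force: [1.1, 0.6, 0.5]
finger_gap: 0.063
grip_force: 0.0
time_s: 3.98
tcp_pos: [0.4979, 0.3032, 0.0694]
tcp_rot: [1.0, -0.0, 0.001, -0.0]
wrist_force: [-0.7, -0.4, 6.8]
finger_gap: 0.0221
grip_force: 58.4
```

```bash
python3 -m inch '[[0,0,0,0,0,0,6],[0,0,0,0,0,0,6],[0,0,0,0,0,0,6],[0,0,0,0,0,-0.4,6],[0,0,0,0,0,-0.3,6],[0,0,0,0,0,0,6],[0,0,0,0,0,0,0],[0,0,0,0,0,0,0]]'
python3 -m inch '[[0,0,0,0,0,0,0],[0,0,0,0,0,0,0],[0,0,0,0,0,0,0],[0,0,0,0,0,0,0],[0,0,0,0,0,0,0]]'
```

```text
time_s: 4.65
tcp_pos: [0.4974, 0.3031, 0.0611]
tcp_rot: [1.0, -0.0, -0.0, 0.0]
wrist_force: [0.0, -0.3, -0.2]
finger_gap: 0.0365
grip_force: 0.0
time_s: 5.07
tcp_pos: [0.4976, 0.3032, 0.0615]
tcp_rot: [1.0, -0.0, 0.0, -0.0]
wrist_force: [-1.0, -0.4, 1.9]
finger_gap: 0.0222
grip_force: 58.6
```

```bash
python3 -m inch '[[0,0,0,0,0,0.5,0],[0,0,0,0,0,1,0],[0,0,0,0,0,1.5,0],[0,0,0,0,0,1.5,0],[0,0,0,0,0,1.5,0],[0,0,0,0,0,0,0],[0,0,0,0,0,0,0]]'; python3 - <<'E'
from h import *
snap('side','s1.png')
E
```

```text
time_s: 5.65
tcp_pos: [0.4979, 0.3034, 0.1222]
tcp_rot: [1.0, -0.0, 0.001, -0.0]
wrist_force: [-0.2, -0.4, -2.0]
finger_gap: 0.0221
grip_force: 58.8
```

View pics/s1.png

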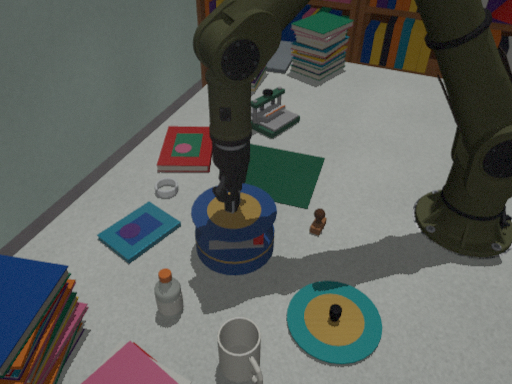

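The lid is lifted cleanly. The gauge is visible in the tin with its red handle at (258,240), on the robot's side. Carrying the lid to the mat.

```bash
python3 -m inch '[[0,0,0,0,-1.5,0,0],[0,0,0,0,-3,0,0],[0,0,0,0.1,-3,0,0],[0,0,0,0.1,-3,0,0],[0,0,0,0.1,-3,0,0],[0,0,0,0.1,-3,0,0],[0,0,0,0.1,-3,0,0],[0,0,0,0,-3,0,0]]'
python3 -m inch '[[0,0,0,0,-3,0,0],[0,0,0,0,-2.5,-0.5,0],[0,0,0,0,-1.4,-1.5,0],[0,0,0,0,-0.5,-2,0],[0,0,0,0,0,-2,0],[0,0,0,0,0,-2,0],[0,0,0,0,0,-1,0],[0,0,0,0,0,0,0]]'
```

```text
time_s: 6.37
tcp_pos: [0.5018, 0.0765, 0.1203]
tcp_rot: [1.0, -0.0, -0.001, 0.0]
wrist_force: [0.7, -0.4, -1.9]
finger_gap: 0.0221
grip_force: 58.9
time_s: 7.03
tcp_pos: [0.5005, 0.0041, 0.0288]
tcp_rot: [1.0, 0.0, -0.003, -0.0]
wrist_force: [-0.4, -0.2, -1.3]
finger_gap: 0.0226
grip_force: 59.0
```

```bash
python3 -m inch '[[0,0,0,0,0,-0.6,0],[0,0,0,0,0,-0.4,0],[0,0,0,0,0,-0.2,0],[0,0,0,0,0,0,0],[0,0,0,0,0,0,0]]'
```

```text
time_s: 7.45
tcp_pos: [0.5027, 0.0042, 0.0197]
tcp_rot: [1.0, -0.0, 0.0, 0.0]
wrist_force: [-0.6, -1.0, -2.2]
finger_gap: 0.0226
grip_force: 59.0
```

```bash
python3 -m inch '[[0,0,0,0,0,-0.15,0],[0,0,0,0,0,0,0],[0,0,0,0,0,0,8.5],[0,0,0,0,0,0,8.5],[0,0,0,0,0,0,8.5],[0,0,0,0,0,0,8.5],[0,0,0,0,0,0,8.5],[0,0,0,0,0,0,8.5]]'
python3 -m inch '[[0,0,0,0,0,1,8.5],[0,0,0,0,0,2,8.5],[0,0,0,0,0,4,8.5],[0,0,0,0,0,4,8.5],[0,0,0,0,2,4,8.5],[0,0,0,-0.2,3.3,2,8.5],[0,0,0,-0.2,3.3,0,8.5],[0,0,0,-0.2,3.3,0,8.5]]'
python3 -m inch '[[0,0,0,-0.5,3,0,8.5],[0,0,0,-0.5,3,0,8.5],[0,0,0,-0.5,3,0,8.5],[0,0,0,-0.5,3,0,8.5],[0,0,0,-0.5,3,0,8.5],[0,0,0,0,2,0,8.5],[0,0,0,0,0,0,8.5],[0,0,0,0,0,0,8.5]]'
python3 - <<'E'
from h import *
c=snap('wrist','w2.png');d=snap('top','top2.png')
cv2.imwrite('pics/w2t.png',np.hstack([c['frame'],d['frame'][140:260,120:440][:,:,:].repeat(1,0)[:120,:288].copy() if 0 else cv2.copyMakeBorder(d['frame'][130:270,140:420],0,244,0,0,0)])[:,:,::-1])
E
```

```text
time_s: 8.12
tcp_pos: [0.5025, 0.0042, 0.0178]
tcp_rot: [1.0, -0.0, 0.0, -0.0]
wrist_force: [0.8, -0.1, 0.6]
finger_gap: 0.0848
grip_force: 0.0
time_s: 8.78
tcp_pos: [0.4971, 0.123, 0.1877]
tcp_rot: [1.0, -0.001, 0.002, -0.0]
wrist_force: [0.1, 0.7, -0.4]
finger_gap: 0.085
grip_force: 0.0
time_s: 9.45
tcp_pos: [0.4707, 0.293, 0.1855]
tcp_rot: [1.0, 0.001, -0.0, -0.0]
wrist_force: [0.2, -1.3, 0.5]
finger_gap: 0.0846
grip_force: 0.0
```

View pics/w2t.png

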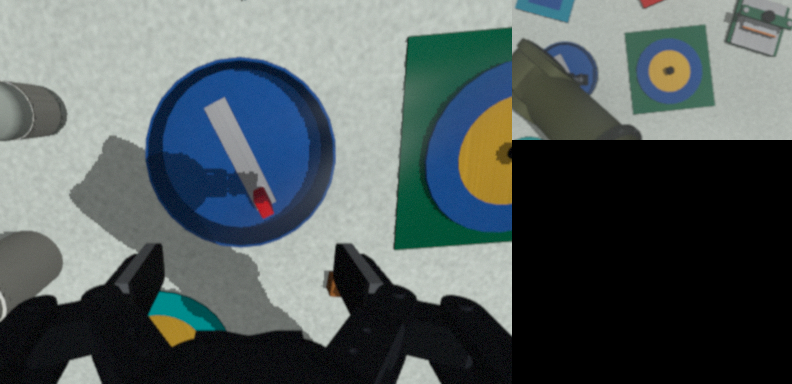

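The lid lies flat on the mat. The gauge is in the tin with its tip at (216,103) and its red handle at (262,201), yaw about +25°.

```bash
cat > fit.py <<'E'
from h import *
from scipy.optimize import least_squares
c=load('w2.png');f=c['frame'];hsv=cv2.cvtColor(f,cv2.COLOR_RGB2HSV)
m=cv2.inRange(hsv,(0,0,60),(180,70,255)); m[:90]=0;m[225:]=0;m[:,:195]=0;m[:,290:]=0
red=cv2.inRange(hsv,(0,120,60),(8,255,255))|cv2.inRange(hsv,(172,120,60),(180,255,255)); red[:150]=0;red[230:]=0
k=max(cv2.findContours(red,0,2)[0],key=cv2.contourArea); print('red',cv2.minAreaRect(k),cv2.boundingRect(k))
k=max(cv2.findContours(m,0,2)[0],key=cv2.contourArea); r=cv2.minAreaRect(k); print('blade',r)
print([ray(c,*p,.007).round(4) for p in cv2.boxPoints(r)])
# model silhouette of red: box handle
def model(p):
    x,y,a=p;R=np.array([[np.cos(a),-np.sin(a)],[np.sin(a),np.cos(a)]]);o=[]
    for z in (.007,.043):
        for i in(-.0645,-.0405):
            for j in (-.007,.007): o.append([*(R@[i,j]+[x,y]),z])
    B=[[*(R@[i,j]+[x,y]),.007] for i,j in((.0645,-.0125),(.0645,.0125))]
    return o,B
def mask(p):
    o,B=model(p); M=np.zeros(red.shape,np.uint8)
    h=cv2.convexHull(np.array([proj(c,q) for q in o],np.float32)); cv2.fillConvexPoly(M,(h*16).astype(int),255,shift=4); return M
lo=np.median(np.argwhere(red>0),0)
tip=ray(c,217,103,.007)[:2]; hd=ray(c,262,201,.03)[:2]
def cost(p):
    o,B=model(p); h=np.array([proj(c,q) for q in o]); k=np.argwhere(red>0)[:,::-1]
    b=np.array([proj(c,q) for q in B])
    return np.r_[h.min(0)-k.min(0),h.max(0)-k.max(0)-1,b.mean(0)-T]
q=cv2.boxPoints(r); q=q[np.argsort(q[:,1])]; T=q[:2].mean(0); print('T',T)
s=least_squares(cost,[*(tip+hd)/2,.45],x_scale=[.01,.01,.1]); x,y,a=s.x
print(s.x,s.fun.round(1)); hx,hy=x-.0525*np.cos(a),y-.0525*np.sin(a)
t=bot.sense()['tcp_pos']; print('handle',hx,hy,'yaw deg',np.degrees(a),'tcp',t,'delta cm',100*(hx-t[0]),100*(hy-t[1]))
print(bot.sense()['joint_positions'])
E
python3 fit.py
```

```text
red ((262.2000427246094, 202.4000244140625), (28.621667861938477, 14.310833930969238), 63.43495178222656) (254, 188, 19, 30)
blade ((239.60000610351562, 154.20001220703125), (116.27552795410156, 23.255104064941406), 63.43495178222656)
[array([0.5448, 0.3406, 0.007 ]), array([0.5553, 0.3183, 0.007 ]), array([0.4408, 0.2602, 0.007 ]), array([0.4279, 0.2843, 0.007 ])]
T [213.6     102.20001]
[0.49210925 0.30013853 0.46401552] [-2.1 -2.2  1.4  1.9  0.4  0.3]
handle 0.44516046827159367 0.2766425376943429 yaw deg 26.586131176932795 tcp [0.47155056 0.29065127 0.18524404] delta cm -2.6390090194186033 -1.4008731313741585
[-0.26477083  0.4675795  -0.49858484  1.7558578   0.26243254  0.98517881
 -2.43658188]
```

```bash
python3 -m inch '[[0,0,6.6,-0.6,-0.4,-1,5],[0,0,6.6,-1,-0.5,-2,5],[0,0,6.6,-1,-0.5,-2,5],[0,0,6.7,0,0,-2,5],[0,0,0,0,0,-2,5],[0,0,0,0,0,-2,5],[0,0,0,0,0,-1,5],[0,0,0,0,0,0,5]]'
python3 -m inch '[[0,0,0,0,0,-1.5,5],[0,0,0,0,0,-1.5,5],[0,0,0,0,0,-1,5],[0,0,0,0,0,-0.5,5],[0,0,0,0,0,0,5],[0,0,0,0,0,0,5]]'
```

```text
time_s: 10.22
tcp_pos: [0.445, 0.2756, 0.0634]
tcp_rot: [0.974, 0.228, -0.002, 0.001]
wrist_force: [-0.2, 0.9, -0.0]
finger_gap: 0.0497
grip_force: 0.0
time_s: 10.72
tcp_pos: [0.4457, 0.2779, 0.0206]
tcp_rot: [0.973, 0.229, 0.0, -0.0]
wrist_force: [0.3, 0.4, 0.6]
finger_gap: 0.05
grip_force: 0.0
```

```bash
python3 -m inch '[[0,0,0,0,0,-0.4,5],[0,0,0,0,0,-0.3,5],[0,0,0,0,0,0,5],[0,0,0,0,0,0,0],[0,0,0,0,0,0,0],[0,0,0,0,0,0,0],[0,0,0,0,0,0,0],[0,0,0,0,0,0,0]]'
python3 -m inch '[[0,0,0,0,0,0,0],[0,0,0,0,0,0,0],[0,0,0,0,0,0,0],[0,0,0,0,0,0,0]]'
```

```text
time_s: 11.38
tcp_pos: [0.4455, 0.2779, 0.0133]
tcp_rot: [0.973, 0.229, 0.0, -0.0]
wrist_force: [-0.8, -0.5, 3.3]
finger_gap: 0.0132
grip_force: 58.7
time_s: 11.72
tcp_pos: [0.4455, 0.2779, 0.0133]
tcp_rot: [0.973, 0.229, 0.0, -0.0]
wrist_force: [-1.8, -0.7, 5.7]
finger_gap: 0.013
grip_force: 59.0
```

```bash
python3 -m inch '[[0,0,0,0,0,0.5,0],[0,0,0,0,0,1,0],[0,0,0,0,0,2,0],[0,0,0,0,0,3,0],[0,0,0,0,0,3,0],[0,0,0,0,0,3,0],[0,0,0,0,0,3,0],[0,0,0,0,0,1.5,0]]'
python3 - <<'E'
from h import *
c=load('top0.png')
L=ray(c,340+152/5-.5,110+233/5-.5,.053);R=ray(c,340+317/5-.5,110+285/5-.5,.053)
print(L,R,np.linalg.norm(L-R)); d=(L-R)/np.linalg.norm(L-R); ax=np.array([d[1],-d[0]]); print('mouth',(L+R)/2,'yaw',np.degrees(np.arctan2(ax[1],ax[0])))
for p in((160,80),(385,140),(100,300),(312,378)): print(ray(c,340+p[0]/5,110+p[1]/5,.03))
print(bot.sense()['tcp_pos'],bot.sense()['joint_positions'])
E
```

```text
time_s: 12.38
tcp_pos: [0.4459, 0.2787, 0.1871]
tcp_rot: [0.973, 0.229, 0.002, -0.001]
wrist_force: [0.0, 0.2, -0.8]
finger_gap: 0.0131
grip_force: 58.4
[ 0.61727229 -0.19904851  0.053     ] [ 0.58586749 -0.29059958  0.053     ] 0.09678770265523724
mouth [ 0.60156989 -0.24482404  0.053     ] yaw -18.93352437074005
[ 0.70776894 -0.21460707  0.03      ]
[ 0.67010739 -0.3425914   0.03      ]
[ 0.58113317 -0.17521838  0.03      ]
[ 0.5338185  -0.29449216  0.03      ]
[0.44591866 0.27870609 0.18714906] [-0.16273545  0.44544736 -0.64659535  1.82653998  0.32040064  0.97134885
 -2.05289392]
```

```bash
python3 -m inch '[[0,0,-2,0,-1.5,0,0],[0,0,-3,0,-3,0,0],[0,0,-4,0,-3,0,0],[0,0,-4,0,-3,0,0],[0,0,-4,0,-3,0,0],[0,0,-4,0,-3,0,0],[0,0,-4,0,-3,0,0],[0,0,-4,0,-3,0,0]]'
python3 -m inch '[[0,0,-4,0,-3,0,0],[0,0,-4,0,-3,0,0],[0,0,-4,0,-3,0,0],[0,0,-4,0,-3,0,0],[0,0,0,0,-3,-1,0],[0,0,0,0,-3,-2,0],[0,0,0,0,-3,-2,0],[0,0,0,0,-2,-2,0]]'
python3 -m inch '[[0,0,0,0,-1,-1,0],[0,0,0,0,-0.5,0,0],[0,0,0,0,0,0,0],[0,0,0,0,0,0,0]]'
python3 - <<'E'
from h import *
c=snap('wrist','w3.png')
print(bot.sense()['tcp_pos'],bot.sense()['tcp_rot'])
a=cv2.imread('pics/w3.png');cv2.imwrite('pics/w3b.png',cv2.resize(a,None,fx=1.5,fy=1.5))
E
```

```text
time_s: 13.05
tcp_pos: [0.4442, 0.0504, 0.1826]
tcp_rot: [1.0, -0.025, -0.001, 0.0]
wrist_force: [0.2, -0.5, -0.8]
finger_gap: 0.0133
grip_force: 58.5
time_s: 13.72
tcp_pos: [0.4438, -0.1808, 0.112]
tcp_rot: [0.987, -0.163, -0.0, 0.001]
wrist_force: [0.8, -0.1, -1.1]
finger_gap: 0.0127
grip_force: 58.5
time_s: 14.05
tcp_pos: [0.4459, -0.1911, 0.1038]
tcp_rot: [0.987, -0.161, 0.0, -0.0]
wrist_force: [0.6, 1.3, -0.1]
finger_gap: 0.0129
grip_force: 58.5
[ 0.44616467 -0.1908389   0.1040538 ] [ 9.87099109e-01 -1.60108604e-01  7.23700838e-04 -2.43803756e-04]
```

View pics/w3b.png

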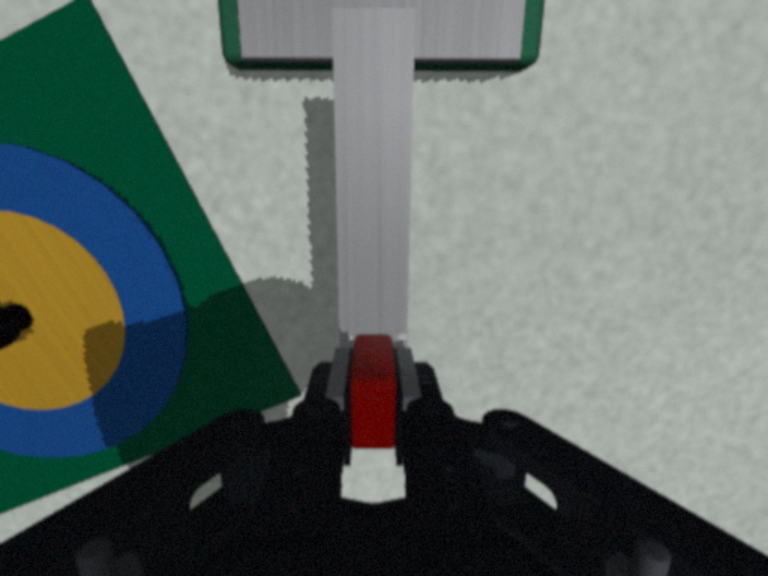

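The blade is held straight and lines up with the press front, whose bed edge runs from (240,58) to (524,58). The blade tip is at (332..415, 8).

```bash
python3 - <<'E'
from h import *
c=load('w3.png'); t=np.array([.4462,-.1908,.1040])
a=np.radians(-18.45);e=np.array([np.cos(a),np.sin(a)]);n=np.array([-e[1],e[0]])
for nm,i,j in(('tipL',117,12.5),('tipR',117,-12.5),('rearL',17,12.5),('rearR',17,-12.5)):
    print(nm,proj(c,[*(t[:2]+e*i/1e3+n*j/1e3),t[2]-.0063])*1.5)
L=ray(c,240/1.5,58/1.5,.03);R=ray(c,524/1.5,58/1.5,.03); d=L-R; print('bed front',L,R,np.linalg.norm(d),'yaw',np.degrees(np.arctan2(-d[0],d[1])))
M=(L+R)/2; print('lateral of gauge line wrt bed mid (mm)',1e3*(t[:2]-M[:2])@n,'fwd',1e3*(t[:2]-M[:2])@e)
m=np.array([.6016,-.2448]); print('mouth rel', 1e3*(m-t[:2])@e,1e3*(m-t[:2])@n)
print((np.array(c['R'])@[0,0,1]))
E
```

```text
tipL [326.98576474   6.72747333]
tipR [410.69859394   6.67232695]
rearL [335.22418524 321.63503728]
rearR [403.9785963  321.63423975]
bed front [ 0.5763061  -0.17268737  0.03      ] [ 0.5359776  -0.29336691  0.03      ] 0.1272396993035083 yaw -18.478515623611592
lateral of gauge line wrt bed mid (mm) 5.26261086985058 fwd -117.6547741731116
mouth rel 164.5022264726091 -2.0438898097587437
[-8.34609163e-04  2.81684609e-01 -9.59506688e-01]
```

```bash
python3 -m inch '[[0,0,0,0.9,-0.6,0,0],[0,0,0,0.9,-0.3,-1,0],[0,0,0,0,0,-2,0],[0,0,0,0,0,-1.5,0],[0,0,0,0,0,-1,0],[0,0,0,0,0,-0.3,0],[0,0,0,0,0,0,0],[0,0,0,0,0,0,0]]'
python3 -m inch '[[0,0,0,0,0,-0.1,0],[0,0,0,0,0,0,0],[0,0,0,0,0,0,0],[0,0,0,0,0,0,0]]'; python3 -c "
from h import *
s=bot.sense();print(s['wrist_force'],s['tcp_pos'],s['tcp_rot'])"
```

```text
time_s: 14.77
tcp_pos: [0.464, -0.2008, 0.0458]
tcp_rot: [0.987, -0.16, 0.0, 0.0]
wrist_force: [-0.0, 1.1, -0.7]
finger_gap: 0.0132
grip_force: 58.5
time_s: 15.1
tcp_pos: [0.4636, -0.2014, 0.0444]
tcp_rot: [0.987, -0.161, 0.0, 0.0]
wrist_force: [0.2, -0.1, -0.4]
finger_gap: 0.013
grip_force: 58.5
[ 0.23570829 -0.13429953 -0.43025159] [ 0.46361251 -0.20137138  0.04442298] [ 9.86958019e-01 -1.60977493e-01  3.29295790e-04  8.62199359e-05]
```

```bash
for i in 1; do python3 -m inch '[[0,0,0,0,0,-0.2,0],[0,0,0,0,0,0,0],[0,0,0,0,0,0,0]]'; python3 -m inch '[[0,0,0,0,0,-0.1,0],[0,0,0,0,0,0,0],[0,0,0,0,0,0,0]]'; python3 -m inch '[[0,0,0,0,0,-0.05,0],[0,0,0,0,0,0,0],[0,0,0,0,0,0,0]]'; python3 -m inch '[[0,0,0,0,0,-0.05,0],[0,0,0,0,0,0,0],[0,0,0,0,0,0,0]]'; done | grep -E 'tcp_pos|wrist'
```

```text
tcp_pos: [0.4634, -0.2012, 0.0419]
wrist_force: [-0.2, -0.3, -0.3]
tcp_pos: [0.4634, -0.2012, 0.041]
wrist_force: [0.2, 0.7, -0.6]
tcp_pos: [0.4635, -0.2012, 0.0405]
wrist_force: [0.3, -0.5, -1.0]
tcp_pos: [0.4636, -0.2013, 0.0401]
wrist_force: [0.5, -0.1, 0.3]
```

```bash
(python3 -m inch '[[0,0,0,0,0,-0.05,0],[0,0,0,0,0,0,0],[0,0,0,0,0,0,0],[0,0,0,0,0,0,0]]'; python3 -m inch '[[0,0,0,0,0,-0.05,0],[0,0,0,0,0,0,0],[0,0,0,0,0,0,0],[0,0,0,0,0,0,0]]') | grep -E 'tcp_pos|wrist'; python3 -c "
from h import *
a=np.radians(-18.5);e=np.array([np.cos(a),np.sin(a)]);n=np.array([-e[1],e[0]]);m=np.array([.6016,-.2448]);s=bot.sense();print(s['wrist_force'],s['tcp_pos'],s['tcp_rot'],'tip fwd,lat',(s['tcp_pos'][:2]-m)@e*1e3+117,(s['tcp_pos'][:2]-m)@n*1e3)"
```

```text
tcp_pos: [0.4636, -0.2012, 0.0397]
wrist_force: [-1.3, 0.6, 1.6]
tcp_pos: [0.4636, -0.2013, 0.0391]
wrist_force: [-1.1, 0.0, 4.5]
[-1.12974695  0.01764501  4.54099568] [ 0.46363781 -0.20126318  0.03914841] [ 9.86969465e-01 -1.60907527e-01  2.07928104e-04  1.06651754e-05] tip fwd,lat -27.647249004622978 -2.489047416842405
```

```bash
python3 -m inch '[[0,0,0,0,0,0.05,0],[0,0,0,0.47,-0.16,0,0],[0,0,0,0.95,-0.32,0,0],[0,0,0,0.95,-0.32,0,0],[0,0,0,0.95,-0.32,0,0],[0,0,0,0.47,-0.16,0,0],[0,0,0,0,0,0,0],[0,0,0,0,0,0,0]]';  python3 -m inch '[[0,0,0,0.47,-0.16,0,0],[0,0,0,0.95,-0.32,0,0],[0,0,0,0.95,-0.32,0,0],[0,0,0,0.47,-0.16,0,0],[0,0,0,0,0,0,0],[0,0,0,0,0,0,0],[0,0,0,0,0,0,0]]'; cat > st.py <<'E'
from h import *
a=np.radians(-18.5);e=np.array([np.cos(a),np.sin(a)]);n=np.array([-e[1],e[0]]);m=np.array([.6016,-.2448]);s=bot.sense();F=s['wrist_force'];p=s['tcp_pos']
q=s['tcp_rot'];from scipy.spatial.transform import Rotation as Ro
z=Ro.from_quat(q).as_matrix()[:,2]
print('F fwd %.1f lat %.1f z %.1f'%(F[:2]@e,F[:2]@n,F[2]),'tip fwd %.1f lat %.1f z %.2f'%((p[:2]-m)@e*1e3+117,(p[:2]-m)@n*1e3,p[2]*1e3),'tilt',z.round(4),'M',s['moment'].round(2),s['finger_gap'])
E
python3 st.py
```

```text
time_s: 17.43
tcp_pos: [0.5027, -0.2143, 0.0397]
tcp_rot: [0.987, -0.161, 0.001, 0.0]
wrist_force: [1.7, -0.5, 3.7]
finger_gap: 0.0133
grip_force: 59.3
time_s: 18.02
tcp_pos: [0.5308, -0.2239, 0.04]
tcp_rot: [0.987, -0.161, 0.001, 0.0]
wrist_force: [1.8, -0.8, 5.4]
finger_gap: 0.0128
grip_force: 59.7
F fwd 1.9 lat -0.2 z 5.4 tip fwd 43.2 lat -2.7 z 40.00 tilt [ 1.9e-03 -6.0e-04 -1.0e+00] M [-0.2  -0.5   0.07] 0.012772224241376976
```

```bash
python3 -m inch '[[0,0,0,0,0,0.05,0],[0,0,0,0,0,0,0],[0,0,0,0,0,0,0],[0,0,0,0,0,0,0]]'|grep time; python3 st.py;  python3 -m inch '[[0,0,0,0.28,-0.1,0,0],[0,0,0,0.28,-0.1,0,0],[0,0,0,0,0,0,0],[0,0,0,0,0,0,0],[0,0,0,0,0,0,0]]'|grep time;  python3 st.py; python3 -m inch '[[0,0,0,0.28,-0.1,0,0],[0,0,0,0,0,0,0],[0,0,0,0,0,0,0],[0,0,0,0,0,0,0]]'|grep time;  python3 st.py
```

```text
time_s: 18.35
F fwd 0.6 lat -1.0 z 3.9 tip fwd 42.2 lat -2.7 z 40.11 tilt [ 1.e-04  0.e+00 -1.e+00] M [-0.06 -0.24 -0.05] 0.012854580416288076
time_s: 18.77
F fwd -0.5 lat -0.8 z 6.1 tip fwd 47.8 lat -2.9 z 40.17 tilt [-5.e-04  0.e+00 -1.e+00] M [ 0.02 -0.05  0.03] 0.012883315571375691
time_s: 19.1
F fwd -1.1 lat -0.6 z 7.4 tip fwd 50.7 lat -2.9 z 40.21 tilt [-8.e-04  1.e-04 -1.e+00] M [ 0.03  0.07 -0.02] 0.0133892378944468
```

```bash
python3 -m inch '[[0,0,0,0,0,0.06,0],[0,0,0,0,0,0,0],[0,0,0,0,0,0,0],[0,0,0,0,0,0,0]]'|grep time; python3 st.py;  python3 -m inch '[[0,0,0,0.28,-0.1,0,0],[0,0,0,0,0,0,0],[0,0,0,0,0,0,0],[0,0,0,0,0,0,0]]'|grep time;  python3 st.py; python3 -m inch '[[0,0,0,0.28,-0.1,0,0],[0,0,0,0,0,0,0],[0,0,0,0,0,0,0],[0,0,0,0,0,0,0]]'|grep time;  python3 st.py
```

```text
time_s: 19.43
F fwd -0.4 lat -0.1 z 1.0 tip fwd 50.5 lat -2.9 z 40.29 tilt [-1.2e-03  4.0e-04 -1.0e+00] M [ 0.03  0.13 -0.  ] 0.013080723297997882
time_s: 19.77
F fwd -0.6 lat -1.1 z -0.2 tip fwd 53.9 lat -3.0 z 40.36 tilt [-5.e-04  2.e-04 -1.e+00] M [0.12 0.33 0.02] 0.013287221614275787
time_s: 20.1
F fwd -3.8 lat -0.3 z -0.1 tip fwd 56.4 lat -3.1 z 40.35 tilt [-1.2e-03  4.0e-04 -1.0e+00] M [ 0.26  0.91 -0.04] 0.012886881276832896
```

```bash
for k in 1; do python3 -m inch '[[0,0,0,0.28,-0.1,0,0],[0,0,0,0,0,0,0],[0,0,0,0,0,0,0],[0,0,0,0,0,0,0]]'|grep time;  python3 st.py; python3 -m inch '[[0,0,0,0.28,-0.1,0,0],[0,0,0,0,0,0,0],[0,0,0,0,0,0,0],[0,0,0,0,0,0,0]]'|grep time;  python3 st.py; done
```

```text
time_s: 20.43
F fwd -4.7 lat 0.0 z -1.0 tip fwd 59.4 lat -3.1 z 40.37 tilt [-1.e-03  3.e-04 -1.e+00] M [0.38 1.09 0.02] 0.01315300609195275
time_s: 20.77
F fwd -4.8 lat -0.7 z -0.7 tip fwd 62.4 lat -3.2 z 40.40 tilt [-1.1e-03  3.0e-04 -1.0e+00] M [0.43 1.22 0.  ] 0.013345797898799163
```

```bash
python3 - <<'E'
from h import *
c=snap('wrist','w4.png');d=snap('side','s4.png')
a=c['frame'];b=cv2.resize(d['frame'][75:145,225:325],(400,280),interpolation=2)
print(proj(c,[*bot.sense()['tcp_pos'][:2],.03]))
cv2.imwrite('pics/v4.png',np.vstack([np.hstack([cv2.copyMakeBorder(a[:,100:450],0,0,0,0,0),cv2.copyMakeBorder(b,0,104,0,0,0)])])[:,:,::-1])
E
python3 st.py
```

```text
[247.22644046 239.87323159]
F fwd -5.1 lat -0.3 z -0.2 tip fwd 62.4 lat -3.2 z 40.41 tilt [-1.e-03  3.e-04 -1.e+00] M [ 0.4   1.21 -0.01] 0.013039711864292034
```

View pics/v4.png

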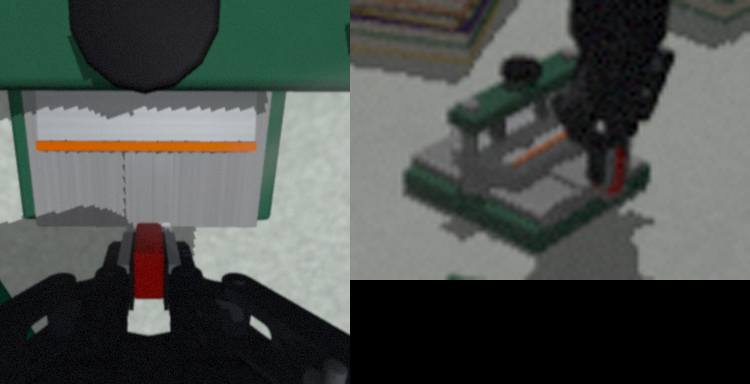

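The blade is under the plate, with the orange edge at row 146 (columns 36–256) and the red handle upright at (149,260). I'll use this to get the tip depth.

```bash
python3 - <<'E'
from h import *
c=load('w4.png');p=bot.sense()['tcp_pos'];a=np.radians(-18.5);e=np.array([np.cos(a),np.sin(a)])
f=c['frame'].astype(int);o=(f[...,0]>180)&(f[...,2]<80)&(f[...,1]>70);y,x=np.nonzero(o);print(y.min(),y.max(),x.min(),x.max(),np.median(y))
L=ray(c,x.min(),np.median(y),.053);R=ray(c,x.max(),np.median(y),.053);print(np.linalg.norm(L-R));M=(L+R)/2
print('tip past mouth', (p[:2]-M[:2])@e*1e3+117)
# w3-based tip check: predicted tip row vs measured
E
python3 -m inch '[[0,0,0,0.19,-0.06,0,0],[0,0,0,0,0,0,0],[0,0,0,0,0,0,0],[0,0,0,0,0,0,0],[0,0,0,0,0,0,0]]'|grep time;  python3 st.py
```

```text
141 150 136 355 146.0
0.09738702304668821
tip past mouth 60.50420197849174
time_s: 21.28
F fwd -6.8 lat 0.0 z 0.4 tip fwd 64.0 lat -3.1 z 40.39 tilt [-1.8e-03  5.0e-04 -1.0e+00] M [0.47 1.4  0.01] 0.013385175990850474
```

```bash
python3 -m inch '[[0,0,0,0,0,0,0],[0,0,0,0,0,0,0],[0,0,0,0,0,0,0],[0,0,0,0,0,0,0],[0,0,0,0,0,0,0],[0,0,0,0,0,0,0],[0,0,0,0,0,0,0],[0,0,0,0,0,0,0]]';  python3 st.py; python3 -c "
from h import *
print(abs(bot.sense()['joint_velocities']).max()); print(bot.sign_off())"
```

```text
time_s: 21.95
tcp_pos: [0.5503, -0.231, 0.0404]
tcp_rot: [0.987, -0.161, -0.001, -0.0]
wrist_force: [-6.2, 2.3, -0.4]
finger_gap: 0.0132
grip_force: 58.9
F fwd -6.6 lat 0.2 z -0.4 tip fwd 64.0 lat -3.1 z 40.42 tilt [-1.7e-03  4.0e-04 -1.0e+00] M [0.45 1.39 0.  ] 0.013223344014630871
0.0015972973884070623
the job is handed in; nothing more can be done
None
```

I handed the job in at 22 s without seeing the verdict: the lid lies flat on the mat, and the gripper still holds the gauge with its blade about 62–64 mm past the mouth at about 6.6 N of drag, which I estimate (not measured) puts the plate 1.2–1.6 mm up.

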